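# Clamp the headed pin in the V-block fixture for brushing

## Robot

A 6-joint arm with a two-finger parallel gripper is mounted at the origin on a cart in front of the work surface, level with it; the furniture and walls round the work are solid. World frame = base frame: x ahead of the robot, y to its left, z up, the work surface at z = 0. Lengths are in mm, angles in degrees, forces in N, time in s.
With the tool pointing down it reaches from about 300 to 850 mm from the base axis. Payload 4.2 kg.
Tool frame: the origin (TCP) lies midway between the tips of the shut fingers; the grasp point (between the pads) lies 19 mm behind it; z points along the fingers, y is the line along which they close (so a half turn about z gives the same grasp; the last joint's range is limited). The gripper opens to 91 mm and grips with 3 to 60 N. Pads are 32 mm wide; open, the fingers measure 118 mm over their backs; the gripper's body (76 mm by 178 mm) begins 60 mm behind the grasp point.
Start: joints at [68.583, 18.312, 89.639, -0, 72.044, -1.146], TCP at [199.22, 539.402, 213.976] pointing down, gripper open.
Joint ranges: [-177.97, 177.97], [-48.28, 115.42], [12.27, 149.76], [-77.06, 257.06], [2.81, 150.46], [-146.56, 146.56]. Speed limits (degrees/s): [147.25, 147.25, 180, 180, 180, 180].

## Interface

Orientations are given as [roll, pitch, yaw] about the fixed x, y, z axes, in that order (R = Rz(yaw) Ry(pitch) Rx(roll)).
In Python, from workcell import env gives the robot as it stands.
- The arm moves only by the shell command python3 -m jog 'ROWS' [FORCE]. ROWS is a JSON object of lists of equal length, an entry for each row: "jaw": the finger opening in mm, from 0 to 91.2; "slide": the shift along the tool's x, y, z in units of 30 mm (1.0 is 30 mm), a list of three; "spin": the turn about the tool's z in units of 8 degrees (1.0 is 8 degrees). In form: {"jaw": [jaw, ...], "slide": [[dx, dy, dz], ...], "spin": [spin, ...]}. A call has 1 to 10 rows; each row shifts and turns the commanded pose from where the row before left it, along the tool's axes as they then stand; what a row does not reach is not made up. A row lasts 1/10 s, in which the tool goes at most 50 mm and 8.59 degrees, less where a joint would pass 70% of its speed; a pose out of reach is approached as far as the arm can. A call is refused whole if a number of a shift passes 1 or a number of a turn 1, either way. A call with a gripper value outside its range is refused whole. The fingers move at their own pace and stop on an object; FORCE is the grip in N (left out, the last holds). Time passes only in rows, so rows that do not move let the fingers close. It gives the time, the measured TCP pose, the force, the opening and the grip force at its end, in the units of the state.
- env.state(): the state, without advancing time (a new reading comes with each control period).
- env.grab_frame(name): name is "side" or "top" or "wrist"; returns the picture (480x640x3 uint8, red, green, blue); there is no depth.
- env.camera_model(name): a dict with "fx", "fy", "cx", "cy" (pixels), "camera_from_world" (4x4, takes a point from world to camera coordinates). Camera axes: x right, y up, looking along -z (the intrinsics and any distortion apply to the point x, -y, -z); pixel columns grow to the right and rows downward; lengths in mm; the calibration is good to about 2 mm. A picture is of the moment at which its call begins: read the wrist's pose just before it. camera_model takes no time and is no camera call; for the wrist camera it gives the pose at the moment of the call.
- env.job_done(): hands the job in; it is judged then, once.
The state is a dict: "time_s": time; "qpos": joint angles; "qvel": joint speeds; "effort": joint torques, N m; "ee_pos": TCP position; "ee_rot": TCP orientation; "force": force on the tool from outside, world axes, zero at the start; "torque": the same for the moment, N m; "gripper_width": finger opening in mm; "gripper_force": force on a finger pad.
Only numpy, scipy, OpenCV 4.12 (cv2) and the standard library are available. Lean on these libraries where they do the work, as an engineer would, in place of code of your own. Each camera call takes 0.05 s, during which the arm holds its last target. There are 200 camera calls.

## Task

The headed steel pin standing on the bench is to be wire-brushed: pick it up, lay it on its side in the two V-blocks of the fixture with its wide head down in the slot between the V-block under the clamp and the end stop, then push the toggle clamp's handle fully down so that the rubber tip holds the pin. Take it straight from standing into the V-blocks: do not let it topple or lie on the gritty worktop, and leave the white pot where it stands.

Things in the scene. Friction and masses are not known exactly. Their poses are not given: they have to be found in the camera images.
- pin: Bare steel headed pin, 190 mm long, about 0.6 kg, upright on its flat head at the start. Head 44 mm diameter, 10 mm thick; smooth shank 24 mm diameter from 10 to 160 mm; thread 20 mm diameter to 190 mm. Origin: centre of the head's outer flat face (on the worktop at the start); z along the pin to the threaded end (up at the start). Centre of mass about 80 mm along it. Round: yaw has no meaning.
- pin_tail (a point): Centre of the pin's threaded end, 190 mm from the head's outer face.
- fixture: Fixed; origin on the worktop; x = direction in which the pin shall lie, from tail to end stop (ahead and to the right), y to the clamp's side (ahead and to the left), z up. Base plate 12 mm thick, x -60 to 116, y -40 to 40 mm (to 110 at the clamp, x 36 to 100). Two 90 degree V-blocks 60 mm wide, 52 mm high: first x -49 to -27, second (under the clamp) x 55 to 82 mm; each V 38 mm wide at its top.
- seat_head (a point): Point on the fixture (x 95, y 0, z 50 mm) where the centre of the head's outer face lies when the pin is seated, head towards the end stop; 3 mm of play either way along x. The head slot is 16 mm wide (fixture x 82 to 98 mm) for the 10 mm head; the end stop is a plate 60 mm wide, 46 mm high, x 98 to 110 mm.
- seat_tail (a point): Point on the fixture (x -95, y 0, z 50 mm) where the pin's threaded end lies when seated; it overhangs the base plate. Between the V-blocks (fixture x -27 to 55 mm) fingers have free room beside the pin down to the base plate.
- clamp_arm: The toggle clamp's steel hold-down arm; origin on its hinge (fixture x 68, y 55, z 75 mm), turning about the fixture's x axis. Closed, it reaches level over the pin and its 15 mm rubber tip (x 68, y 0) presses on top of the shank over the second V-block; open, it stands about upright (tip near y 35, z 128 mm), clear of the V-blocks. Only the handle drives it.
- clamp_handle (a joint): Angle of the clamp's handle: 0 = level, clamp fully closed (hard stop); about 1.0 rad (raised) at the start = open. It stays where it is left; about 2 to 8 N at the grip push it down and it holds itself when closed.
- handle_pivot (a point): The handle's hinge point, on the fixture at x 68, y 85, z 60 mm. The hinge axis is the fixture's x axis; the handle points to the fixture's +y side.
- handle_grip (a point): Middle of the upper face of the handle's rubber grip, 100 mm along the handle from the pivot, 7 mm above its centre line; moves with the handle: at angle a it is 100 cos a - 7 sin a mm out (fixture +y) and 100 sin a + 7 cos a mm above the pivot. Grip 20 mm wide (x), 14 mm thick, from 57 to 132 mm out; the steel bar inside of it is 12 x 4 mm.
- pot: Bystander: low round white pot, 64 mm diameter, 56 mm high, origin under its centre.
- tyre_spreader: Obstacle, fixed to the bench's front edge on the left, its frame and lock lever folded down towards the robot's left side. Its board (x -0.04 to 0.29, y 0.22 to 0.37 m, top at z 0.058) lies beside the robot's base, low shoulders can meet it; the folded tube frame (y 0.19 to 0.41) rises from z 0.04 at x 0.46 to 0.20 at x 0.03; the lever reaches z 0.16 at x 0.36, y 0.33.

How it is judged:
By the outcome, as a careful person would: the job done as asked, in the order asked, and still so for the second after the job is handed in, with the robot touching nothing.
It also fails if it takes over 58 s, if anything falls off the work surface, if the arm or the gripper's body presses on something with over 40 N, if the wrist force passes 120 N, or if a joint passes its speed limit or range.

## Working session

There is one attempt and no reset: what is moved stays moved. The work goes in short steps, Python scripts to look and compute and a shell command to move; the robot and the scene stay as the last step left them, time stands still between calls to the robot, and variables do not carry over. Pictures are saved under pics/ and viewed, at most 10 in all, crops included, and the job is handed in when it is done.

```bash
ls; mkdir -p pics
python3 - <<'E'
from workcell import env
import cv2,json
s=env.state();print(s)
for n in ("top","side","wrist"):
    print(n,env.camera_model(n))
    cv2.imwrite(f"pics/{n}0.png",env.grab_frame(n)[:,:,::-1])
E
```

```text
pics
{'time_s': 0.0, 'qpos': array([ 6.85837146e+01,  1.83505706e+01,  8.97081870e+01, -1.80448342e-03,
        7.20430593e+01, -1.14791157e+00]), 'qvel': array([-0.05010829,  0.07658125, -0.00985113,  0.02675345,  0.10934748,
       -0.05662924]), 'effort': array([-6.53723646e-05, -4.12468314e+01, -2.31973654e+01,  7.27739884e-02,
        4.55429172e-02, -1.18541038e-04]), 'ee_pos': array([199.02840759, 538.90314145, 213.11894558]), 'ee_rot': array([-1.79898169e+02, -3.24499230e-04,  1.59732184e+02]), 'force': array([ 0.43427533, -0.46001119, -0.69937081]), 'torque': array([ 0.00903638, -0.0206055 , -0.00526964]), 'gripper_force': 0.0, 'gripper_width': 91.01771226271786}
top {'fx': 482.4593276290816, 'fy': 482.4593276290816, 'cx': 312.5979349927326, 'cy': 240.7518315516762, 'camera_from_world': array([[-2.68066201e-02, -9.99498357e-01,  1.68653508e-02,
         1.64160972e+02],
       [ 9.95174629e-01, -2.50900494e-02,  9.48575056e-02,
        -4.31598533e+02],
       [-9.43867685e-02,  1.93267783e-02,  9.95347986e-01,
        -1.06101812e+03],
       [ 0.00000000e+00,  0.00000000e+
[... 288 characters left out ...]
4.78685725e-01,  8.36162361e-01,
        -2.70349862e+02],
       [-3.90569808e-01, -7.39421552e-01,  5.48371219e-01,
        -1.14222518e+03],
       [ 0.00000000e+00,  0.00000000e+00,  0.00000000e+00,
         1.00000000e+00]])}
wrist {'fx': 398.6539997480797, 'fy': 398.6539997480797, 'cx': 321.68896310781184, 'cy': 244.379550042992, 'camera_from_world': array([[ 3.45893992e-01,  9.38273552e-01,  2.97942875e-04,
        -5.76190218e+02],
       [-9.04460312e-01,  3.33513206e-01, -2.65933235e-01,
         2.95188701e+01],
       [-2.49617489e-01,  9.17152306e-02,  9.63991403e-01,
        -3.90312624e+02],
       [ 0.00000000e+00,  0.00000000e+00,  0.00000000e+00,
         1.00000000e+00]])}
```

View pics/top0.png

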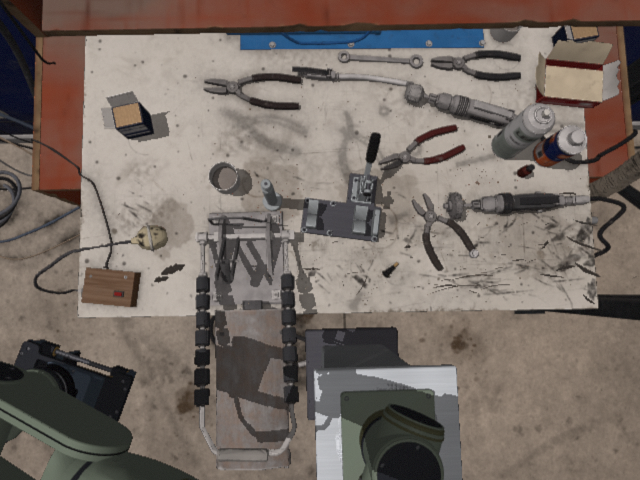

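View pics/side0.png

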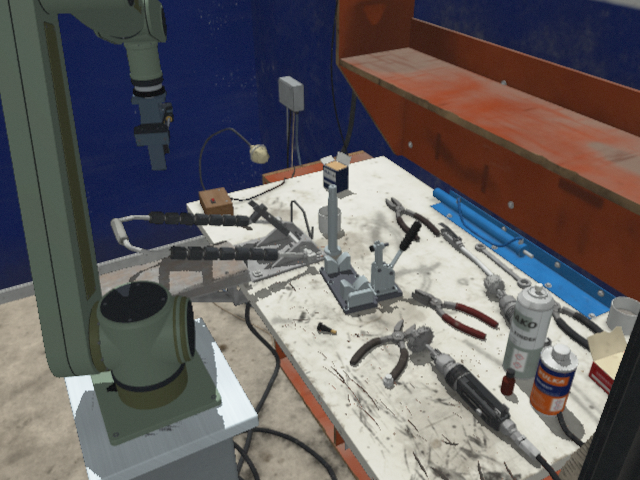

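Top: pin about (268,190), pot (225,178), fixture around (342,218), with the handle up to (373,145). Side: pin at (332,220), fixture around (365,280). I'll zoom in on both to fit the poses.

Run:
```python
import cv2,numpy as np
a=cv2.imread("pics/top0.png")[130:255,210:410]; b=cv2.imread("pics/side0.png")[175:320,310:440]
cv2.imwrite("pics/tc.png",cv2.resize(a,None,fx=4,fy=4,interpolation=cv2.INTER_CUBIC))
cv2.imwrite("pics/sc.png",cv2.resize(b,None,fx=4,fy=4,interpolation=cv2.INTER_CUBIC))
```

```text
(no output)
```

View pics/tc.png

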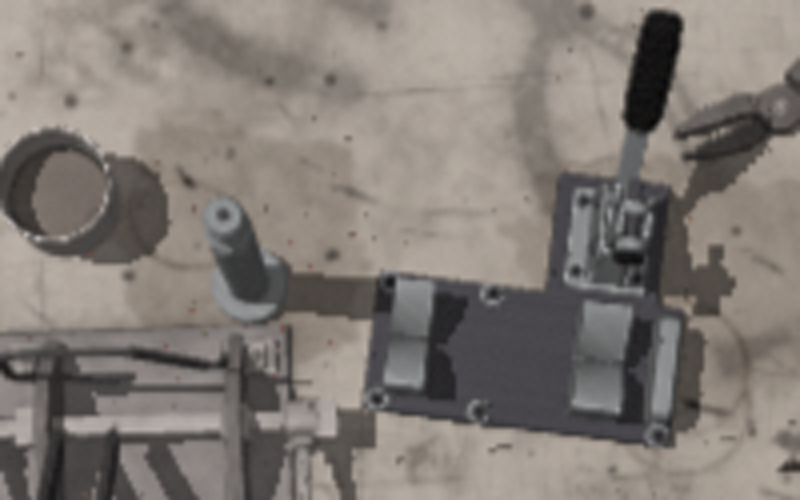

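View pics/sc.png

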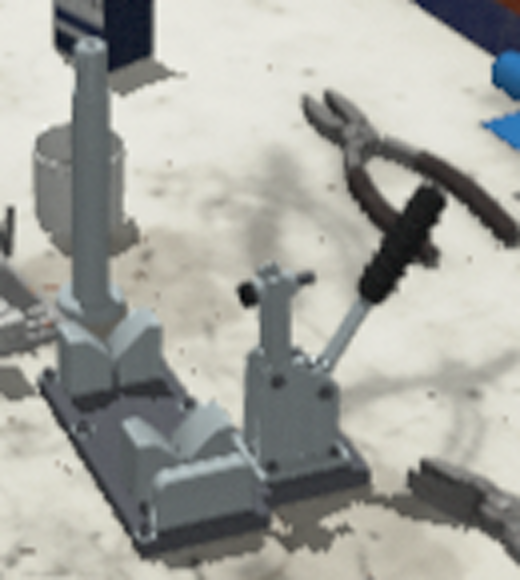

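Top crop: plate corners at (380,273), (364,410), (674,443), (688,312), clamp plate at (559,174) and (669,188), pin tail at (224,215), head top at (250,290), pot rim at (57,190). Side crop: pin tail at (91,45), stop corners at (155,487) and (255,455), and the arm and handle open.

```bash
cat > h.py <<'E'
import numpy as np
from scipy.optimize import least_squares
from workcell import env
def proj(n,p,m=None):
    m=m or env.camera_model(n); c=m["camera_from_world"]@np.append(p,1)
    return np.array([m["cx"]-m["fx"]*c[0]/c[2], m["cy"]+m["fy"]*c[1]/c[2]])
def crop(x,y,o,s=4): return (np.array([x,y])+.5)/s-.5+np.array(o)
def fix(F,p):
    c,s=np.cos(F[2]),np.sin(F[2]); return np.array([F[0]+c*p[0]-s*p[1],F[1]+s*p[0]+c*p[1],p[2]])
E
python3 - <<'E'
from h import *
T=(210,130);S=(310,175)
ob=[("top",(-60,40,12),crop(380,273,T)),("top",(-60,-40,12),crop(364,410,T)),("top",(116,-40,12),crop(674,443,T)),("top",(116,40,12),crop(688,312,T)),
("top",(36,110,12),crop(559,174,T)),("top",(100,110,12),crop(669,188,T)),
("side",(-60,-40,12),crop(42,375,S)),("side",(116,-40,12),crop(137,545,S)),("side",(100,110,12),crop(370,468,S)),("side",(110,-30,46),crop(155,487,S)),("side",(110,30,46),crop(255,455,S))]
r=lambda F:np.concatenate([proj(n,fix(F,p))-q for n,p,q in ob])
F=least_squares(r,[480,-20,-1.6],loss="soft_l1");print(F.x[:2],np.degrees(F.x[2]));print(r(F.x).reshape(-1,2).round(1))
ob2=[("top",190,crop(224,215,T)),("top",10,crop(250,290,T)),("side",190,crop(91,45,S))]
r2=lambda P:np.concatenate([proj(n,[*P,z])-q for n,z,q in ob2])
P=least_squares(r2,[520,150]);print(P.x,r2(P.x).reshape(-1,2).round(1))
r3=lambda P:proj("top",[*P,56])-crop(57,190,T)
print(least_squares(r3,[520,150]).x)
E
```

```text
[487.18519584 114.94056532] -98.08315952887227
[[-0.2 -0.2]
 [-0.3  0.3]
 [-0.4  1. ]
 [-0.3 -1. ]
 [ 0.3 -0.6]
 [ 0.5 -0.9]
 [-2.8 -0.2]
 [ 0.8  0.3]
 [ 0.1  0.5]
 [-0.3  0.1]
 [-0.4  2.1]]
[530.32539009 242.14440577] [[ 0.2  0.5]
 [ 0.  -1.4]
 [-0.9  0.3]]
[576.56431138 343.47688202]
```

```bash
python3 -m jog '{"jaw":[91,91,91,91,91,91,91,91,91,91],"slide":[[0,0,-0.2],[0,0,-0.2],[0,0,-0.2],[0,0,-0.2],[0,0,-0.2],[0,0,-0.2],[0,0,-0.2],[0,0,-0.2],[0,0,-0.2],[0,0,-0.2]],"spin":[0.97,0.97,0.97,0.97,0.97,0.97,0.97,0.97,0.97,0.97]}'
python3 -m jog '{"jaw":[91,91,91,91,91,91,91,91,91,91],"slide":[[-0.55,0.82,0],[-0.55,0.82,0],[-0.55,0.82,0],[-0.55,0.82,0],[-0.55,0.82,0],[-0.55,0.82,0],[-0.55,0.82,0],[-0.55,0.82,0],[-0.55,0.82,0],[-0.55,0.82,0]],"spin":[0,0,0,0,0,0,0,0,0,0]}'
python3 -m jog '{"jaw":[91,91,91,91,91,91],"slide":[[-0.55,0.82,0],[-0.55,0.82,0],[-0.55,0.82,0],[-0.55,0.82,0],[-0.55,0.82,0],[0,0,0]],"spin":[0,0,0,0,0,0]}'
python3 - <<'E'
from h import *
import cv2
s=env.state();print(s["ee_pos"],s["ee_rot"],s["qpos"])
cv2.imwrite("pics/w1.png",env.grab_frame("wrist")[:,:,::-1])
for p in ([530,242,190],[530,242,0]): print(proj("wrist",p))
E
```

```text
time_s: 1.15
ee_pos: [199.1, 539.2, 273.8]
ee_rot: [-180.0, 0.0, 81.8]
force: [-0.5, 0.5, 0.1]
gripper_width: 91.5
gripper_force: 0.0
time_s: 2.15
ee_pos: [420.9, 341.2, 273.7]
ee_rot: [-180.0, 0.0, 82.1]
force: [-0.3, -0.8, 1.0]
gripper_width: 90.8
gripper_force: 0.0
time_s: 2.75
ee_pos: [533.0, 241.3, 273.1]
ee_rot: [180.0, 0.1, 81.9]
force: [-0.9, 0.1, 0.2]
gripper_width: 90.8
gripper_force: 0.0
[532.96104085 241.34215187 273.14042825] [1.79980298e+02 7.88600597e-02 8.19217141e+01] [ 2.32808074e+01  1.75506239e+01  8.22409931e+01 -7.87344018e-02
  8.02326071e+01  3.13724533e+01]
[319.99856223 255.19144047]
[320.87253362 206.07858511]
```

View pics/w1.png

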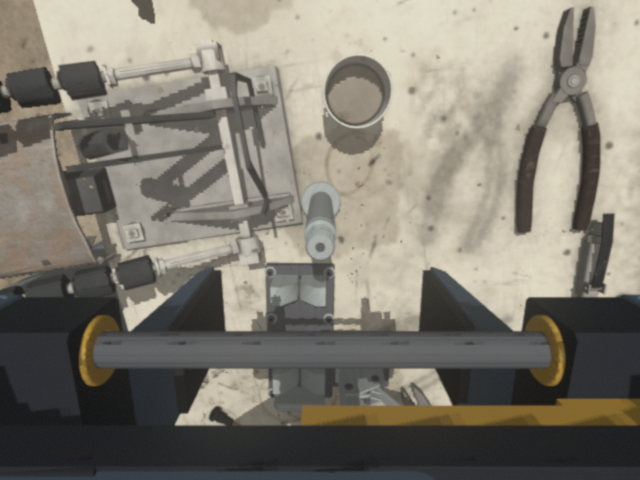

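Wrist view: pin tail at (320,246), head around (320,199), plate tail corners at (268,265) and (333,265), pot rim centre at (357,90).

Run:
```python
from h import *
m=env.camera_model("wrist"); C=-m["camera_from_world"][:3,:3].T@m["camera_from_world"][:3,3]; print("cam",C)
def back(n,q,z):
    m=env.camera_model(n);R=m["camera_from_world"][:3,:3];C=-R.T@m["camera_from_world"][:3,3]
    d=R.T@np.array([(q[0]-m["cx"])/m["fx"],-(q[1]-m["cy"])/m["fy"],-1]);return (C+d*(z-C[2])/d[2]).round(1)
print("w tail",back("wrist",(320,246),190),"head",back("wrist",(320,199),8))
print("w corners",back("wrist",(268,265),12),back("wrist",(333,265),12),"pot",back("wrist",(357,90),56))
F=[487.2,114.9,np.radians(-98.08)]
print("F corners",fix(F,(-60,-40,12)),fix(F,(-60,40,12)))
T=(210,130);S=(310,175)
for n,q,z in (("top",crop(224,215,T),190),("top",crop(250,290,T),10),("side",crop(91,45,S),190),("side",crop(92,297,S),10)):print(n,back(n,q,z))
```

```text
cam [542.13265954 318.38150102 444.27121928]
w tail [530.9 248.3 190. ] head [530.4 251.3   8. ]
w corners [461.1 185.2  12. ] [534.6 174.9  12. ] pot [579.1 353.1  56. ]
F corners [456.03042715 179.92659247  12.        ] [535.23624964 168.68214128  12.        ]
top [531.3 242.6 190. ]
top [527.  242.3  10. ]
side [532.9 242.2 190. ]
side [532.3 239.1  10. ]
```

```bash
python3 -m jog '{"jaw":[91,91,91,91,91,91,91,91,91,91],"slide":[[0.06,-0.08,0],[0,0,0.6],[0,0,0.6],[0,0,0.6],[0,0,0.6],[0,0,0.6],[0,0,0.6],[0,0,0.6],[0,0,0.6],[0,0,0.44]],"spin":[0,0,0,0,0,0,0,0,0,0]}' 20
python3 -m jog '{"jaw":[91,60,30,15,15,15,15,15,15,15],"slide":[[0,0,0],[0,0,0],[0,0,0],[0,0,0],[0,0,0],[0,0,0],[0,0,0],[0,0,0],[0,0,0],[0,0,0]],"spin":[0,0,0,0,0,0,0,0,0,0]}' 20
python3 - <<'E'
from h import *
import cv2
s=env.state();print(s["ee_pos"],s["ee_rot"],s["gripper_width"],s["gripper_force"],s["force"])
a=env.grab_frame("top")[130:255,210:410,::-1]; b=env.grab_frame("side")[60:320,250:450,::-1]
w=env.grab_frame("wrist")[:,:,::-1]
o=np.zeros((600,800,3),np.uint8);o[:312,:500]=cv2.resize(a,(500,312));o[:520,500:]=cv2.resize(b,(300,390))[:520] if 0 else cv2.copyMakeBorder(cv2.resize(b,(300,390)),0,130,0,0,0);o[315:585,:360]=cv2.resize(w,(360,270))
cv2.imwrite("pics/g1.png",o)
E
```

```text
time_s: 3.8
ee_pos: [527.2, 246.7, 115.8]
ee_rot: [-179.9, 0.0, 82.2]
force: [-0.2, 0.7, -0.0]
gripper_width: 90.8
gripper_force: 0.0
time_s: 4.8
ee_pos: [529.2, 245.9, 116.9]
ee_rot: [179.9, -0.0, 82.1]
force: [-2.0, 0.4, -4.4]
gripper_width: 23.8
gripper_force: 20.0
[529.19827916 245.85723528 116.85667791] [ 1.79938523e+02 -2.10555795e-02  8.21348658e+01] 23.77103145262589 19.976463317871094 [-1.97530682  0.38057878 -4.41335045]
```

View pics/g1.png

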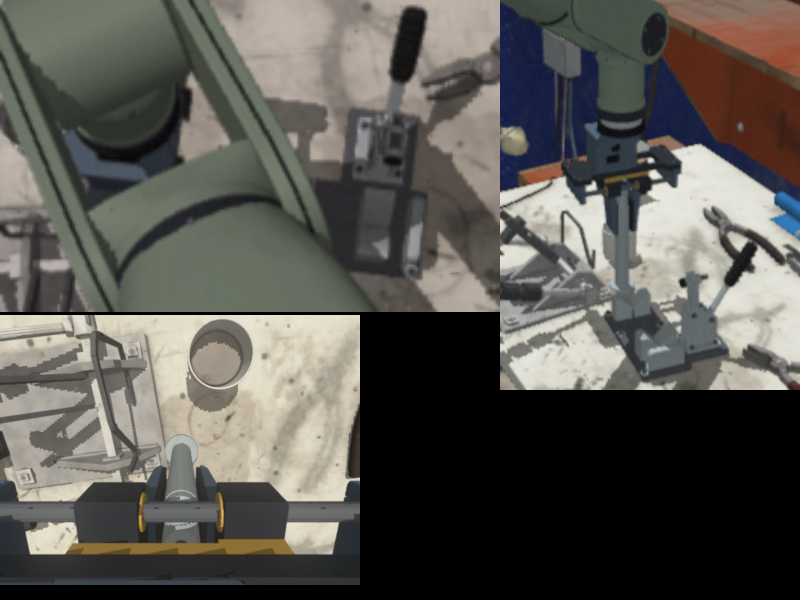

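```bash
python3 -m jog '{"jaw":[15,15,15,15,15,15],"slide":[[0,0,0],[0,0,-0.4],[0,0,-0.5],[0,0,-0.5],[0,0,-0.5],[0,0,-0.5]],"spin":[0,0,0,0,0,0]}' 40
python3 -m jog '{"jaw":[15,15,15,15,15,15,15,15,15,15],"slide":[[-0.5,-0.08,0],[-0.6,-0.1,0],[-0.6,-0.1,0],[-0.6,-0.1,0],[-0.6,-0.1,0],[-0.6,-0.1,0],[-0.6,-0.1,0],[-0.49,-0.08,0],[-0.2,0,0],[0,0,0]],"spin":[0,0,0,0,0,0,0,0,0,0]}' 40
python3 - <<'E'
from h import *
import cv2
s=env.state();print(s["ee_pos"],s["ee_rot"],s["gripper_width"],s["force"])
F=[487.2,114.9,np.radians(-98.08)]
b=env.grab_frame("side")[130:310,290:440,::-1]; w=env.grab_frame("wrist")[:,:,::-1]
print("seen head bottom exp",proj("side",[s["ee_pos"][0],s["ee_pos"][1],s["ee_pos"][2]-117]))
o=np.zeros((600,800,3),np.uint8);o[:540,:450]=cv2.resize(b,(450,540),interpolation=cv2.INTER_CUBIC);o[:262,450:]=cv2.resize(w,(350,262))
cv2.imwrite("pics/g2.png",o)
E
```

```text
time_s: 5.55
ee_pos: [527.8, 245.5, 188.9]
ee_rot: [-179.9, 0.1, 82.1]
force: [0.3, -0.2, -5.8]
gripper_width: 23.5
gripper_force: 40.0
time_s: 6.55
ee_pos: [486.5, 105.8, 188.9]
ee_rot: [180.0, -0.0, 82.0]
force: [0.1, -0.3, -4.7]
gripper_width: 23.7
gripper_force: 40.0
[486.5088618  105.78482755 188.92303525] [ 1.79969122e+02 -2.62849266e-02  8.20435663e+01] 23.65447654067535 [ 0.05016775 -0.26144514 -4.72562291]
seen head bottom exp [343.7306273  259.56621961]
```

View pics/g2.png

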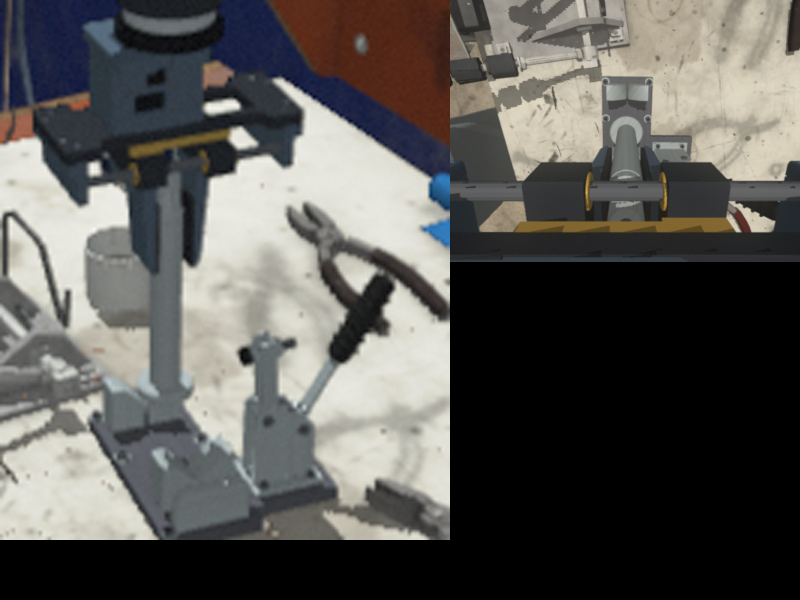

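```bash
python3 -m jog '{"jaw":[15,15,15,15,15,15,15],"slide":[[0,0,0.5],[0,0,0.5],[0,0,0.5],[0,0,0.3],[0.22,0,0],[0.25,0,0],[0,0,0]],"spin":[0,0,0,0,0,0,0]}' 25
python3 -m jog '{"jaw":[15,15,15,15,15,15,15],"slide":[[0.37,0,-0.04],[0.37,0,-0.03],[0.37,0,0.03],[0.37,0,0.04],[0.36,0,0.1],[0.36,0,0.1],[0,0,0]],"spin":[0,0,0,0,0,0,0]}' 25
```

```text
time_s: 7.35
ee_pos: [489.5, 122.1, 135.6]
ee_rot: [179.9, -0.1, 82.2]
force: [-0.1, 0.4, -5.8]
gripper_width: 23.6
gripper_force: 25.0
time_s: 8.05
ee_pos: [497.4, 187.4, 128.0]
ee_rot: [-180.0, -0.0, 82.2]
force: [-0.4, -2.0, -4.5]
gripper_width: 23.1
gripper_force: 25.0
```

```bash
python3 -m jog '{"jaw":[15,15,15,15,15,15,15,15,15],"slide":[[0.33,0,0.15],[0.34,0,0.16],[0.3,0,0.21],[0.31,0,0.22],[0.26,0,0.26],[0.26,0,0.27],[0.21,0,0.3],[0.22,0,0.31],[0,0,0]],"spin":[0,0,0,0,0,0,0,0,0]}' 25
python3 -m jog '{"jaw":[15,15],"slide":[[0,0,0],[0,0,0]],"spin":[0,0]}' 60
python3 - <<'E'
from h import *
import cv2
s=env.state();print(s["ee_pos"],s["ee_rot"],s["gripper_width"],s["force"],s["gripper_force"])
b=env.grab_frame("side")[150:300,270:440,::-1]
w=env.grab_frame("wrist")[:,:,::-1]
o=np.zeros((600,800,3),np.uint8);o[:450,:510]=cv2.resize(b,(510,450),interpolation=cv2.INTER_CUBIC);o[:217,511:]=cv2.resize(w,(289,217))
cv2.imwrite("pics/g3.png",o)
E
```

```text
time_s: 8.95
ee_pos: [506.6, 253.1, 71.0]
ee_rot: [-180.0, -0.0, 82.2]
force: [1.8, -1.4, -1.1]
gripper_width: 23.6
gripper_force: 25.0
time_s: 9.15
ee_pos: [506.8, 252.2, 72.4]
ee_rot: [180.0, -0.0, 82.1]
force: [1.3, -0.5, -3.0]
gripper_width: 23.0
gripper_force: 60.0
[506.81462366 252.22751634  72.44186286] [ 1.79971635e+02 -3.16180052e-02  8.21175073e+01] 23.007709410058006 [ 1.26753196 -0.45582384 -3.02140778] 60.006811022758484
```

View pics/g3.png

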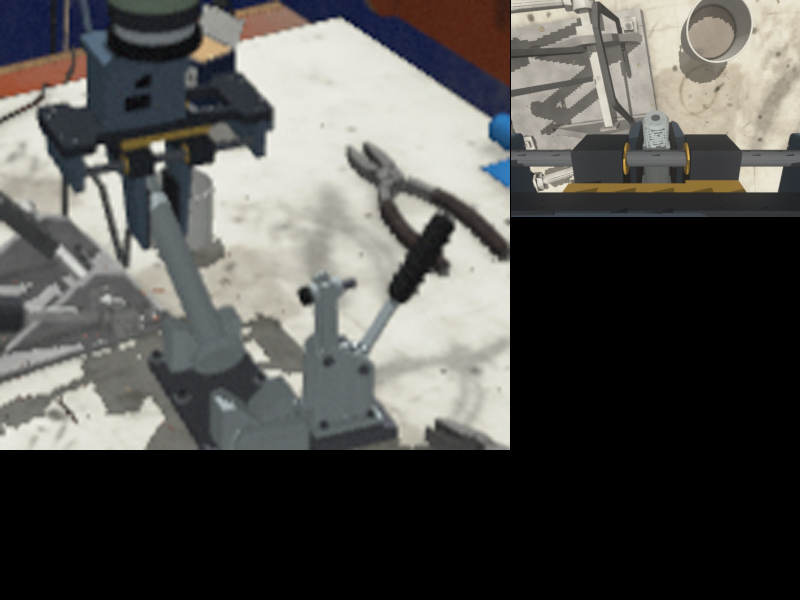

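Side view: the pin is tilted over V1, tail at about full-image (323,217) and head face centre about (342,268); pads still hold it. I'll check the tilt angle numerically.

Run:
```python
from h import *
F=[487.2,114.9,np.radians(-98.08)]
e=np.array([506.8,252.2,72.4]);G=e+[0,0,19];ux=fix(F,(1,0,0))-fix(F,(0,0,0))
print("G fixture",(G-[F[0],F[1],0])@ux)
for th in (50,60,65,70,75):
  t=np.radians(th);a=-np.sin(t)*ux+[0,0,np.cos(t)]
  print(th,proj("side",G-136*a),proj("side",G+54*a), proj("wrist",G+54*a))
```

```text
G fixture -138.69188340213174
50 [336.41881513 273.11727839] [315.38431563 202.21263916] [322.8817164  252.96497602]
60 [338.55383382 269.6490926 ] [314.69936378 203.91969323] [322.87329857 230.12132436]
65 [339.44201903 267.29847485] [314.43173171 204.97132747] [322.85863786 220.83551571]
70 [340.19659668 264.55085283] [314.21616246 206.14379637] [322.8379353  213.00665919]
75 [340.80814576 261.4223342 ] [314.05380709 207.42779252] [322.8119352  206.61802804]
```

Run:
```python
from h import *
import cv2
b=env.grab_frame("side")[:,:,::-1].copy(); cv2.imwrite("pics/s4.png",b)
w=env.grab_frame("wrist")[:,:,::-1].copy(); cv2.imwrite("pics/w4.png",w)
g=cv2.cvtColor(cv2.resize(b[200:290,305:365],None,fx=4,fy=4,interpolation=cv2.INTER_CUBIC),6)
for l in cv2.HoughLinesP(cv2.Canny(g,40,100),1,np.pi/360,40,minLineLength=60,maxLineGap=12)[:,0]:
  p=l.reshape(2,2)/4+[305,200]; print(p.ravel().round(1), round((p[1]-p[0])[1]/((p[1]-p[0])[0]+1e-6),2))
print(cv2.cvtColor(w,6)[180:340:4,321])
F=[487.2,114.9,np.radians(-98.08)]
e=np.array([506.8,252.2,72.4]);G=e+[0,0,19];ux=fix(F,(1,0,0))-fix(F,(0,0,0))
for th in (50,60,70):
  t=np.radians(th);a=-np.sin(t)*ux+[0,0,np.cos(t)]
  for r in (-12,12):
    n=np.cross(a,[-.39,-.74,.548]);n/=np.linalg.norm(n);p,q=proj("side",G-30*a+r*n),proj("side",G-120*a+r*n);print(th,p,q,((q-p)[1]/(q-p)[0]).round(2))
```

```text
[321.5 206.2 333.5 232.8] 2.21
[324.2 236.8 331.5 254.2] 2.41
[319.5 272.2 330.  289.2] 1.62
[310.5 209.2 312.2 226.2] 9.71
[305.  221.  309.5 237.2] 3.61
[305.  211.2 310.2 233.2] 4.19
[340.8 215.5 340.8 230.5] 15000000.0
[322.5 233.  329.  248.5] 2.38
[170 175 172 168 165 159 158 153 141 142 150 143 135 121 115 128 155 171
 162  99  99  99 163 170 165 189 191 146 182 180 113 171 183 183 190 170
 140 106  74  90]
50 [319.87915397 234.34629121] [329.88534382 268.34044545] 3.4
50 [329.15234255 231.64097152] [339.30288754 265.5926283 ] 3.34
60 [320.36541049 233.73487229] [331.75887167 265.4935252 ] 2.79
60 [329.50366854 230.50933827] [341.13168754 262.18484396] 2.72
70 [320.77286385 232.84028456] [333.23333437 261.27403467] 2.28
70 [329.71098613 229.02182443] [342.48617956 257.32080776] 2.22
```

```bash
python3 -m jog '{"jaw":[15,15,15,15,15,15,15],"slide":[[0,0,-0.1],[0,0,-0.25],[0,0,-0.35],[0,0,-0.4],[0,0,-0.35],[0,0,-0.25],[0,0,0]],"spin":[0,0,0,0,0,0,0]}' 60
cat > th.py <<'E'
from h import *
import cv2
F=[487.2,114.9,np.radians(-98.08)];ux=fix(F,(1,0,0))-fix(F,(0,0,0))
def look():
  s=env.state();e=s["ee_pos"];G=e+[0,0,19]
  d=e[:2]-F[:2];print("G fix x,y,z",d@ux[:2],d@[-ux[1],ux[0]],G[2],"w",s["gripper_width"],"F",s["force"])
  b=env.grab_frame("side")[:,:,::-1].copy(); cv2.imwrite("pics/s_%.2f.png"%s["time_s"],b)
  best=None
  g=cv2.cvtColor(b,6);k=4
  c=(proj("side",G-70*(-.94*ux+np.array([0,0,.34])))).astype(int);o=c-[25,32]
  g=cv2.resize(g[o[1]:o[1]+64,o[0]:o[0]+56],None,fx=k,fy=k,interpolation=cv2.INTER_CUBIC)
  L=cv2.HoughLinesP(cv2.Canny(g,40,100),1,np.pi/360,40,minLineLength=60,maxLineGap=12)
  for l in ([] if L is None else L[:,0]):
    p=l.reshape(2,2)/k+o;v=p[1]-p[0];print(p.ravel().round(1),round(v[1]/(v[0]+1e-6),2))
  for th in (30,50,60,70,80,90):
    t=np.radians(th);a=-np.sin(t)*ux+[0,0,np.cos(t)];n=np.cross(a,[-.39,-.74,.548]);n/=np.linalg.norm(n)
    for r in (-12,12):
      p,q=proj("side",G-30*a+r*n),proj("side",G-120*a+r*n);print(th,p.round(1),q.round(1),((q-p)[1]/(q-p)[0]).round(2))
look()
E
python3 th.py
```

```text
time_s: 10.05
ee_pos: [507.3, 252.6, 125.0]
ee_rot: [179.9, -0.1, 82.1]
force: [0.2, 1.2, -5.8]
gripper_width: 22.6
gripper_force: 60.0
G fix x,y,z -139.2122457745844 0.5880513171870333 144.0430085463956 w 22.584604987613034 F [ 0.21045617  1.18364009 -5.7816202 ]
[324.2 193.8 331.5 210.5] 2.31
[319.5 198.  320.2 216. ] 24.0
[310.5 192.5 312.2 207.5] 8.57
[305.  211.2 310.2 232.8] 4.1
[305.  221.  309.2 236.5] 3.65
[340.  199.  355.5 193. ] -0.39
30 [318.6 216.2] [325.2 252.2] 5.41
30 [328.2 214.5] [334.8 250.4] 5.45
50 [319.8 215.9] [330.  250.3] 3.37
50 [329.2 213.1] [339.6 247.5] 3.32
60 [320.3 215.2] [331.9 247.1] 2.75
60 [329.6 211.9] [341.5 243.7] 2.68
70 [320.7 214.2] [333.4 242.6] 2.23
70 [329.8 210.3] [342.9 238.5] 2.16
80 [321. 213.] [334.5 236.8] 1.77
80 [329.8 208.4] [343.7 232. ] 1.7
90 [321.4 211.7] [335.1 230. ] 1.33
90 [329.6 206.2] [343.8 224.1] 1.27
```

```bash
python3 -m jog '{"jaw":[15,15,15,15,15,15,15,15,15,15],"slide":[[-0.2,0,0],[-0.4,0,0],[-0.5,0,0],[-0.5,0,0],[-0.5,0,0],[-0.5,0,0],[-0.5,0,0],[-0.4,0,0],[-0.2,0,0],[-0.1,0,0]],"spin":[0,0,0,0,0,0,0,0,0,0]}' 60
python3 th.py
```

```text
time_s: 11.1
ee_pos: [491.0, 138.7, 123.4]
ee_rot: [180.0, -0.0, 82.1]
force: [-0.2, -0.1, -5.3]
gripper_width: 23.1
gripper_force: 60.0
G fix x,y,z -24.048393454218502 0.39784332240404296 142.43720598709152 w 23.075140869657172 F [-0.18633619 -0.12877376 -5.31271772]
[346.2 226.5 362.8 265.2] 2.35
[347.8 229.5 365.5 271. ] 2.34
[337.2 238.8 337.5 218. ] -83.0
[339.8 238.5 347.2 255.8] 2.3
[374.2 247.5 374.8 263.8] 32.5
30 [335.8 240.4] [342.8 278.6] 5.46
30 [346.  238.5] [353.  276.7] 5.51
50 [337.2 240.2] [348.4 277.3] 3.32
50 [347.3 237.3] [358.6 274.3] 3.26
60 [337.8 239.6] [350.7 274.4] 2.69
60 [347.7 236.1] [360.9 270.7] 2.63
70 [338.3 238.6] [352.6 269.9] 2.19
70 [348.  234.5] [362.7 265.6] 2.12
80 [338.7 237.4] [353.9 264. ] 1.75
80 [348.1 232.5] [363.8 258.8] 1.68
90 [339.1 236.1] [354.8 257. ] 1.33
90 [347.9 230.1] [364.1 250.7] 1.27
```

```bash
python3 -m jog '{"jaw":[15,15,15,15,15,15,15,15,15,15],"slide":[[-0.2,0,0],[-0.4,0,0],[-0.3,0,0],[-0.17,0,0.1],[0,0,0.3],[0,0,0.3],[0,0,0.3],[0,0,0.2],[0,0,0.1],[0,0,0]],"spin":[0,0,0,0,0,0,0,0,0,0]}' 60
python3 -m jog '{"jaw":[15,15,15,15,15,15],"slide":[[0.1,0,0.2],[0.1,0,0.2],[0.1,0,0.2],[0.08,0,0.2],[0.05,0,0.2],[0,0,0]],"spin":[0,0,0,0,0,0]}' 30
python3 th.py
```

```text
time_s: 12.15
ee_pos: [486.3, 107.6, 83.7]
ee_rot: [-179.9, 0.0, 82.1]
force: [-0.4, -0.2, -5.2]
gripper_width: 22.8
gripper_force: 60.0
time_s: 12.75
ee_pos: [488.4, 120.5, 53.7]
ee_rot: [-180.0, 0.0, 82.2]
force: [0.8, 0.8, -0.1]
gripper_width: 23.3
gripper_force: 30.0
G fix x,y,z -5.712609843857558 0.4323996427838004 72.6740862369968 w 23.25192689459979 F [ 0.80911444  0.79190839 -0.06520502]
[344.5 247.2 360.2 275.2] 1.78
[327.  285.  338.2 303. ] 1.6
[349.8 257.  359.5 274.5] 1.79
30 [338.5 269.4] [345.4 306.8] 5.45
30 [348.6 267.6] [355.4 304.9] 5.49
50 [339.9 269.4] [351.  306.4] 3.35
50 [349.8 266.6] [361.  303.5] 3.29
60 [340.5 268.9] [353.3 303.9] 2.74
60 [350.3 265.5] [363.3 300.3] 2.68
70 [341.  268.1] [355.1 299.9] 2.25
70 [350.6 264. ] [365.1 295.6] 2.19
80 [341.4 267. ] [356.5 294.5] 1.82
80 [350.7 262.1] [366.2 289.4] 1.76
90 [341.8 265.7] [357.4 287.9] 1.43
90 [350.5 259.9] [366.5 281.7] 1.36
```

```bash
python3 -m jog '{"jaw":[15,15,15,15,15,15,15],"slide":[[0.05,0,0.15],[0.03,0,0.15],[0,0,0.15],[0,0,0.1],[0,0,0.05],[0,0,0.03],[0,0,0]],"spin":[0,0,0,0,0,0,0]}' 20
python3 th.py
```

```text
time_s: 13.5
ee_pos: [488.6, 122.7, 35.4]
ee_rot: [-180.0, -0.0, 82.1]
force: [1.4, 2.9, 0.4]
gripper_width: 23.6
gripper_force: 20.0
G fix x,y,z -7.927090058108091 0.302583398844799 54.37989029742955 w 23.60927542565386 F [1.44079591 2.86134    0.38313984]
[326.2 283.2 345.  313.5] 1.61
[343.8 253.8 356.5 272.5] 1.47
[339.8 271.  339.8 254.2] -16750000.0
[370.2 288.  371.2 264.8] -23.25
[343.8 253.5 354.2 268.5] 1.43
[333.  293.8 345.5 313.8] 1.6
30 [338.1 275.3] [344.9 312.3] 5.44
30 [348.  273.4] [354.8 310.4] 5.49
50 [339.5 275.3] [350.4 312. ] 3.36
50 [349.3 272.4] [360.4 309.1] 3.31
60 [340.  274.8] [352.7 309.6] 2.76
60 [349.7 271.4] [362.6 306.1] 2.69
70 [340.5 274. ] [354.5 305.7] 2.27
70 [350.  269.9] [364.3 301.5] 2.2
80 [341.  272.9] [355.9 300.4] 1.85
80 [350.1 268.1] [365.4 295.4] 1.78
90 [341.3 271.7] [356.7 294. ] 1.45
90 [349.9 265.9] [365.8 287.9] 1.39
```

```bash
python3 -m jog '{"jaw":[15,15,15],"slide":[[0,0,0.05],[0,0,0.05],[0,0,0]],"spin":[0,0,0]}' 12
python3 -m jog '{"jaw":[15,15,15],"slide":[[0,0,0.05],[0,0,0.02],[0,0,0]],"spin":[0,0,0]}' 12
```

```text
time_s: 13.85
ee_pos: [488.6, 122.6, 32.3]
ee_rot: [-180.0, 0.0, 82.1]
force: [1.0, 1.2, -1.4]
gripper_width: 23.5
gripper_force: 12.0
time_s: 14.15
ee_pos: [488.6, 122.7, 30.2]
ee_rot: [-180.0, -0.0, 82.1]
force: [-0.1, 1.8, -0.6]
gripper_width: 23.7
gripper_force: 12.0
```

Run:
```python
from h import *
import cv2
b=env.grab_frame("side")[200:330,290:420,::-1]
w=env.grab_frame("wrist")[:,:,::-1]
o=np.zeros((600,800,3),np.uint8);o[:520,:520]=cv2.resize(b,(520,520),interpolation=cv2.INTER_CUBIC);o[:420,521:]=cv2.resize(w[60:480,180:459],(279,420))
cv2.imwrite("pics/g5.png",o)
```

```text
(no output)
```

View pics/g5.png

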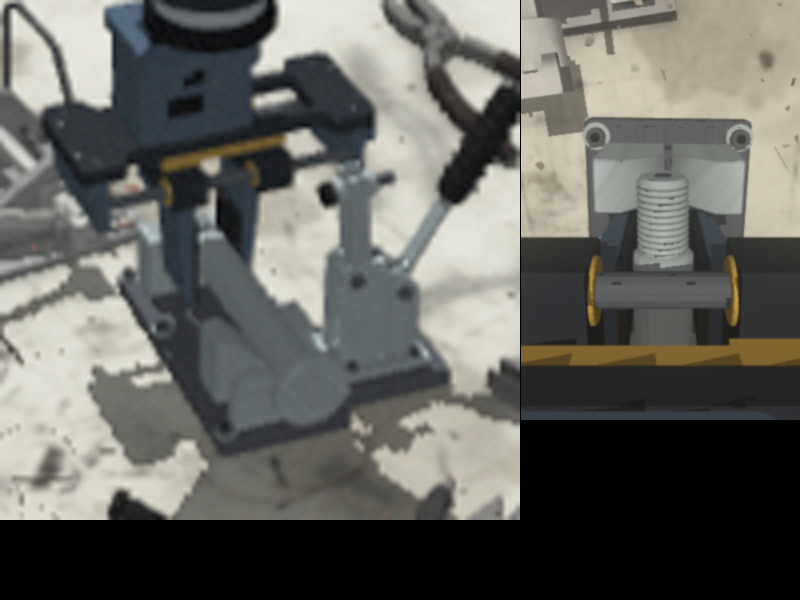

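Side view: the pin lies on the end stop with its head beyond it, face centre at full-image (368,298). In the wrist view the tail end is near V1 at full-image (317,235). Next I locate both ends.

Run:
```python
from h import *
F=[487.2,114.9,np.radians(-98.08)]
for x in (125,130,135,140,145):
  print(x,[proj("side",fix(F,(x,0,z))).round(1) for z in (50,56,60)])
for x in (-35,-45,-55,-65): print(x,[proj("wrist",fix(F,(x,0,z))).round(1) for z in (45,50,60)])
print("V1 edges",proj("wrist",fix(F,(-49,25,52))),proj("wrist",fix(F,(-27,25,52))))
```

```text
125 [array([363.4, 295.9]), array([363.5, 293.7]), array([363.6, 292.3])]
130 [array([364.4, 297.2]), array([364.5, 295.1]), array([364.5, 293.6])]
135 [array([365.3, 298.6]), array([365.4, 296.4]), array([365.5, 294.9])]
140 [array([366.3, 299.9]), array([366.3, 297.7]), array([366.4, 296.3])]
145 [array([367.2, 301.3]), array([367.3, 299.1]), array([367.4, 297.6])]
-35 [array([321.7, 259.4]), array([321.7, 263.2]), array([321.7, 271.5])]
-45 [array([321.8, 235.8]), array([321.8, 239. ]), array([321.8, 245.8])]
-55 [array([321.9, 211.5]), array([321.9, 213.9]), array([321.9, 219.1])]
-65 [array([322. , 186.2]), array([322. , 187.9]), array([322. , 191.5])]
V1 edges [386.77722016 230.46578546] [384.16662313 284.08656069]
```

```bash
python3 -m jog '{"jaw":[26,30,36,44,50,50,50,50],"slide":[[0,0,0],[0,0,0],[0,0,0],[0,0,0],[-0.1,0,0],[-0.3,0,0],[-0.37,0,0],[0,0,0]],"spin":[0,0,0,0,0,0,0,0]}' 12
python3 th.py | head -8
python3 -m jog '{"jaw":[15,15,15,15],"slide":[[0,0,0],[0,0,0],[0,0,0],[0,0,0]],"spin":[0,0,0,0]}' 60
```

```text
time_s: 15.05
ee_pos: [484.9, 98.3, 30.3]
ee_rot: [-180.0, 0.0, 82.0]
force: [-0.0, 1.3, 0.3]
gripper_width: 49.9
gripper_force: 0.0
G fix x,y,z 16.80213486416905 0.03056746047741835 49.27257011463121 w 49.944054117983164 F [-0.03449888  1.3243994   0.30428016]
[330.5 290.  343.8 311.5] 1.62
30 [341.9 282.9] [348.7 320.3] 5.45
30 [352. 281.] [358.8 318.4] 5.5
50 [343.3 283. ] [354.5 320.3] 3.35
50 [353.3 280.1] [364.6 317.3] 3.3
60 [343.9 282.5] [356.8 318. ] 2.75
60 [353.7 279. ] [366.9 314.4] 2.69
time_s: 15.5
ee_pos: [486.9, 100.0, 30.7]
ee_rot: [179.8, -0.0, 82.1]
force: [3.0, -1.1, -0.7]
gripper_width: 23.1
gripper_force: 59.9
```

```bash
python3 -m jog '{"jaw":[15,15,15,15,15,15,15],"slide":[[0,0,-0.1],[0,0,-0.15],[0.15,0,0],[0.15,0,0],[0.15,0,0],[0.1,0,0],[0,0,0]],"spin":[0,0,0,0,0,0,0]}' 60
python3 -m jog '{"jaw":[15,15],"slide":[[0.07,0,0],[0,0,0]],"spin":[0,0]}'
python3 -m jog '{"jaw":[15,15],"slide":[[0.06,0,0],[0,0,0]],"spin":[0,0]}'
python3 -m jog '{"jaw":[15,15],"slide":[[0.06,0,0],[0,0,0]],"spin":[0,0]}'
```

```text
time_s: 16.2
ee_pos: [487.8, 116.6, 37.7]
ee_rot: [-180.0, -0.0, 82.2]
force: [-0.3, -0.3, -5.3]
gripper_width: 23.4
gripper_force: 59.9
time_s: 16.4
ee_pos: [488.1, 118.3, 37.8]
ee_rot: [-180.0, -0.0, 82.1]
force: [0.4, 0.5, -5.2]
gripper_width: 23.5
gripper_force: 59.9
time_s: 16.6
ee_pos: [488.4, 120.1, 37.9]
ee_rot: [180.0, -0.0, 82.1]
force: [0.5, -0.5, -5.1]
gripper_width: 23.2
gripper_force: 59.9
time_s: 16.8
ee_pos: [488.7, 121.9, 37.9]
ee_rot: [180.0, -0.0, 82.1]
force: [-0.4, 0.1, -4.8]
gripper_width: 23.1
gripper_force: 59.9
```

```bash
for i in 1; do python3 -m jog '{"jaw":[15,15],"slide":[[0.05,0,0],[0,0,0]],"spin":[0,0]}'; done | grep -E "ee_pos|force:"
python3 -m jog '{"jaw":[15,15],"slide":[[0.05,0,0],[0,0,0]],"spin":[0,0]}' | grep -E "ee_pos|force:"
python3 th.py | head -8
python3 - <<'E'
from h import *
F=[487.2,114.9,np.radians(-98.08)]
print([ (x,proj("side",fix(F,(x,0,57))).round(1)) for x in (115,120,125,130)])
E
```

```text
ee_pos: [488.8, 123.4, 37.9]
force: [-0.9, -0.9, -5.0]
gripper_force: 59.9
ee_pos: [489.0, 124.9, 37.8]
force: [0.7, 0.0, -4.9]
gripper_force: 59.9
G fix x,y,z -10.138704245044385 0.4188553359281623 56.84551549926418 w 22.818767281098737 F [ 0.6757315  0.0477176 -4.9405642]
[326.5 283.2 343.5 311.2] 1.65
[339.5 271.  339.5 253.8] -17250000.0
30 [337.8 273.9] [344.6 310.9] 5.44
30 [347.8 272. ] [354.5 309. ] 5.49
50 [339.2 273.9] [350.1 310.6] 3.36
50 [349.  271.1] [360.1 307.7] 3.3
60 [339.7 273.4] [352.4 308.2] 2.76
[(115, array([361.7, 290.8])), (120, array([362.6, 292.1])), (125, array([363.5, 293.4])), (130, array([364.5, 294.7]))]
```

```bash
python3 -m jog '{"jaw":[15,15,15,15],"slide":[[-0.05,0,0],[0,0,0.1],[0,0,0.08],[0,0,0]],"spin":[0,0,0,0]}' 60 | grep -E "ee_pos|force:"
python3 -m jog '{"jaw":[15,15,15],"slide":[[0,0,0.04],[0,0,0.03],[0,0,0]],"spin":[0,0,0]}' 12| grep -E "ee_pos|force:"
python3 - <<'E'
from h import *
import cv2
b=cv2.cvtColor(env.grab_frame("side")[:,:,::-1],6);cv2.imwrite("pics/s6.png",b)
c=cv2.HoughCircles(cv2.resize(b[270:320,340:390],None,fx=6,fy=6,interpolation=cv2.INTER_CUBIC),cv2.HOUGH_GRADIENT,1,60,param1=80,param2=15,minRadius=35,maxRadius=75)
print(None if c is None else c[0]/6+[340,270,0])
w=cv2.cvtColor(env.grab_frame("wrist"),7);cv2.imwrite("pics/w6.png",w);print(list(w[160:330:3,318]))
E
```

```text
ee_pos: [489.4, 123.2, 32.4]
force: [1.4, -0.6, -5.9]
gripper_force: 59.9
ee_pos: [490.1, 123.2, 31.3]
force: [2.4, -0.8, 3.3]
gripper_force: 12.0
None
[np.uint8(190), np.uint8(195), np.uint8(199), np.uint8(121), np.uint8(171), np.uint8(170), np.uint8(140), np.uint8(158), np.uint8(154), np.uint8(144), np.uint8(166), np.uint8(136), np.uint8(167), np.uint8(129), np.uint8(159), np.uint8(153), np.uint8(144), np.uint8(164), np.uint8(137), np.uint8(170), np.uint8(135), np.uint8(168), np.uint8(140), np.uint8(165), np.uint8(157), np.uint8(149), np.uint8(164), np.uint8(126), np.uint8(169), np.uint8(122), np.uint8(158), np.uint8(157), np.uint8(164), np.uint8(171), np.uint8(169), np.uint8(169), np.uint8(170), np.uint8(169), np.uint8(149), np.uint8(170), np.uint8(165), np.uint8(169), np.uint8(168), np.uint8(168), np.uint8(169), np.uint8(169), np.uint8(168), np.uint8(169), np.uint8(168), np.uint8(168), np.uint8(168), np.uint8(168), np.uint8(167), np.uint8(168), np.uint8(151), np.uint8(95), np.uint8(95)]
```

```bash
python3 -m jog '{"jaw":[26,32,40,44,44,15,15,15,15],"slide":[[0,0,0],[0,0,0],[0,0,0],[-0.2,-0.03,0],[-0.23,0,0],[0,0,0],[0,0,0],[0,0,0],[0,0,0]],"spin":[0,0,0,0,0,0,0,0,0]}' 30 | grep -E "ee_pos|force:"
for k in 1; do python3 -m jog '{"jaw":[15,15,15],"slide":[[0.04,0,-0.02],[0.03,0,0],[0,0,0]],"spin":[0,0,0]}' 30; done| grep -E "ee_pos|force:"
python3 -m jog '{"jaw":[15,15],"slide":[[0.05,0,0],[0,0,0]],"spin":[0,0]}' | grep -E "ee_pos|force:"
python3 -m jog '{"jaw":[15,15],"slide":[[0.04,0,0],[0,0,0]],"spin":[0,0]}' | grep -E "ee_pos|force:"
```

```text
ee_pos: [488.5, 110.4, 31.0]
force: [3.8, -3.1, 0.6]
gripper_force: 30.0
ee_pos: [488.1, 112.0, 31.4]
force: [3.3, -4.5, -0.4]
gripper_force: 30.0
ee_pos: [488.1, 112.1, 31.4]
force: [4.4, -12.1, 1.0]
gripper_force: 30.0
ee_pos: [488.1, 112.1, 31.4]
force: [4.6, -16.6, 1.9]
gripper_force: 30.0
```

```bash
python3 -m jog '{"jaw":[15,26,34,44,44,44,44],"slide":[[-0.1,0,0],[0,0,0],[0,0,0],[0,0.04,0],[-0.3,0,0],[-0.21,0,0],[0,0,0]],"spin":[0,0,0,0,0,0,0]}' 30 | grep -E "ee_pos|force:"
python3 -m jog '{"jaw":[15,15,15,15],"slide":[[0,0,0],[0,0,0],[0,0,0],[0,0,0]],"spin":[0,0,0,0]}' 60
python3 th.py | head -1
```

```text
ee_pos: [484.7, 96.2, 30.8]
force: [0.2, 0.4, -0.2]
gripper_force: 0.0
time_s: 20.75
ee_pos: [486.9, 97.1, 31.3]
ee_rot: [179.8, -0.0, 82.1]
force: [3.2, -1.8, -0.1]
gripper_width: 23.0
gripper_force: 60.0
G fix x,y,z 17.68525699539918 2.1762497572952104 50.28214349613176 w 23.048224314034368 F [ 3.21236946 -1.75239514 -0.07990946]
```

```bash
python3 -m jog '{"jaw":[15,15,15,15,15,15,15,15,15,15],"slide":[[0,0.07,-0.1],[0,0,-0.25],[0,0,-0.25],[0,0,-0.2],[0.15,0,0],[0.25,0,0],[0.25,0,0],[0.18,0,0],[0,0,0],[0,0,0]],"spin":[0,0,0,0,0,0,0,0,0,0]}' 60
python3 th.py | head -8
```

```text
time_s: 21.8
ee_pos: [490.7, 121.6, 54.7]
ee_rot: [-180.0, 0.0, 82.2]
force: [0.3, -0.2, -4.8]
gripper_width: 23.2
gripper_force: 60.0
G fix x,y,z -7.163405065904565 2.561937063042963 73.70581700586526 w 23.242949879504213 F [ 0.27870906 -0.20761913 -4.81434013]
[327.  285.  341.8 308.5] 1.59
[370.2 288.2 371.  272.5] -21.0
[344.5 248.8 358.2 265.5] 1.22
30 [339.1 268.6] [346.  305.9] 5.45
30 [349.2 266.7] [356. 304.] 5.5
50 [340.6 268.6] [351.6 305.5] 3.34
50 [350.5 265.7] [361.7 302.5] 3.29
```

```bash
python3 -m jog '{"jaw":[15,15,15,15,15,15],"slide":[[0,0,0.15],[0,0,0.2],[0,0,0.2],[0,0,0.1],[0,0,0.04],[0,0,0]],"spin":[0,0,0,0,0,0]}' 60
python3 -m jog '{"jaw":[15,15,15,15,15],"slide":[[0,0,0],[0,0,0.05],[0,0,0.04],[0,0,0.03],[0,0,0]],"spin":[0,0,0,0,0]}' 15
python3 th.py | head -5
```

```text
time_s: 22.45
ee_pos: [490.8, 121.4, 34.0]
ee_rot: [-180.0, 0.0, 82.1]
force: [0.3, 0.2, -5.7]
gripper_width: 23.4
gripper_force: 60.0
time_s: 22.95
ee_pos: [490.8, 121.4, 30.5]
ee_rot: [-180.0, 0.0, 82.1]
force: [0.9, 0.4, -5.4]
gripper_width: 23.2
gripper_force: 15.0
G fix x,y,z -6.944030787801119 2.6601229704706877 49.517776947776824 w 23.208988050773602 F [ 0.89854324  0.35143783 -5.44743591]
[327.5 285.  343.5 311. ] 1.62
[344.8 257.8 358.5 274.5] 1.22
[327.5 285.2 340.  305.5] 1.62
30 [339.1 276.9] [345.9 313.9] 5.45
```

```bash
python3 -m jog '{"jaw":[15,15,15],"slide":[[0,0,0.05],[0,0,0.03],[0,0,0]],"spin":[0,0,0]}' 12| grep -E "ee_pos|force:"
python3 -m jog '{"jaw":[15,15,15],"slide":[[0,0,0.05],[0,0,0.03],[0,0,0]],"spin":[0,0,0]}' 10| grep -E "ee_pos|force:"
python3 th.py | head -5
```

```text
ee_pos: [490.8, 121.4, 28.6]
force: [-1.5, -0.3, 0.3]
gripper_force: 12.0
ee_pos: [490.6, 121.6, 27.3]
force: [-5.4, -0.7, 10.6]
gripper_force: 10.0
G fix x,y,z -7.091607142408194 2.408802373044354 46.313090335368024 w 23.564834131325764 F [-5.44666027 -0.72853166 10.59664063]
[327.2 285.2 342.5 309.2] 1.57
[344.2 258.5 360.  276.2] 1.13
[347.  314.  363.8 310. ] -0.24
[366.2 277.5 377.5 297.8] 1.8
```

```bash
python3 -m jog '{"jaw":[15,15,26,30,36,36],"slide":[[0,0,-0.05],[0,0,0],[0,0,0],[0,0,0],[0,0,0],[0,0,0]],"spin":[0,0,0,0,0,0]}' 6
python3 th.py | head -5
python3 - <<'E'
from h import *
import cv2
b=env.grab_frame("side")[200:330,290:420,::-1]
w=env.grab_frame("wrist")[:,:,::-1]
o=np.zeros((600,800,3),np.uint8);o[:520,:520]=cv2.resize(b,(520,520),interpolation=cv2.INTER_CUBIC);o[:420,521:]=cv2.resize(w[60:480,180:459],(279,420))
cv2.imwrite("pics/g7.png",o)
E
```

```text
time_s: 24.25
ee_pos: [491.6, 121.5, 27.5]
ee_rot: [179.9, -0.0, 82.1]
force: [0.5, 0.1, -0.6]
gripper_width: 35.9
gripper_force: 0.0
G fix x,y,z -7.114977500542031 3.4105900915419967 46.485110494015764 w 35.889915816108335 F [ 0.53919942  0.07197015 -0.62396031]
[327.5 285.  343.8 311.5] 1.63
[370.2 287.  371.2 265. ] -22.0
[344.2 258.8 357.8 276.2] 1.3
30 [339.4 277.9] [346.1 314.7] 5.45
```

View pics/g7.png

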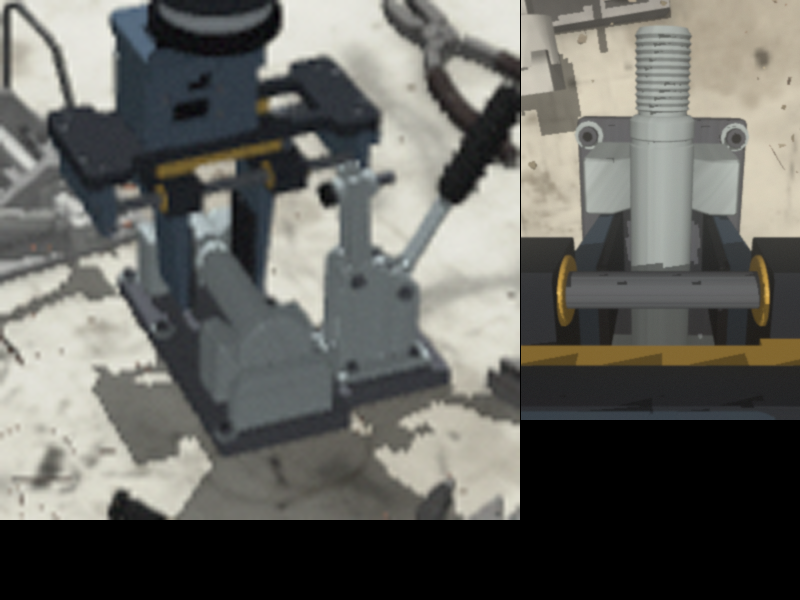

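Pin seated: head arc shows just behind the end-stop plate around crop (280,305), shank lying along both Vs, thread overhanging the tail. Next: retreat straight up and go above the handle with the fingers shut.

```bash
python3 -m jog '{"jaw":[50,60,60,60,60,60,60,60,60,60],"slide":[[0,0,0],[0,0,-0.2],[0,0,-0.5],[0,0,-0.7],[0,0,-0.8],[0,0,-0.8],[0,0,-0.8],[0,0,-0.8],[0,0,-0.8],[0,0,-0.35]],"spin":[0,0,0,0,0,0,0,0,0,0]}' 10| grep -E "ee_pos|force:"
python3 -m jog '{"jaw":[30,0,0,0,0,0,0,0,0,0],"slide":[[-0.3,0.4,0],[-0.4,0.6,0],[-0.4,0.6,0],[-0.4,0.6,0],[-0.4,0.6,0],[-0.3,0.6,0],[-0.3,0.4,0],[0,0.12,0],[0,0,0],[0,0,0]],"spin":[0,0,0,0,0,0,0,0,0,0]}' 20
python3 - <<'E'
from h import *
import cv2
F=[487.2,114.9,np.radians(-98.08)];ux=fix(F,(1,0,0))-fix(F,(0,0,0))
s=env.state();d=s["ee_pos"][:2]-F[:2];print(d@ux[:2],d@[-ux[1],ux[0]],s["ee_pos"][2],s["qpos"])
b=env.grab_frame("side");cv2.imwrite("pics/s8.png",b[:,:,::-1])
g=cv2.cvtColor(b,7)
# pin shank edges and head/tail check
print("exp head top",proj("side",fix(F,(90,2,72))),"tail",proj("side",fix(F,(-95,2,60))),"shank top",proj("side",fix(F,(0,2,62))))
print("grip exp",proj("side",fix(F,(68,87+48,148))))
bl=(g[150:280,370:450]<45);yy,xx=np.nonzero(bl);print("dark",xx.mean()+370,yy.mean()+150,xx.min()+370,xx.max()+370,yy.min()+150,yy.max()+150)
E
```

```text
ee_pos: [491.9, 121.7, 202.5]
force: [-0.3, 0.4, 0.2]
gripper_force: 0.0
time_s: 26.4
ee_pos: [596.5, 31.4, 199.5]
ee_rot: [-179.9, -0.0, 82.2]
force: [0.2, 0.1, -0.2]
gripper_width: 0.4
gripper_force: 0.0
67.34224823761747 119.97502499193196 199.51250161497325 [1.89601548e+00 2.08768140e+01 8.78984333e+01 1.97728404e-02
 7.12868892e+01 9.73923738e+00]
exp head top [358.17119375 278.73038527] tail [328.22157399 241.14918396] shank top [342.75629771 260.87988991]
grip exp [409.87380995 233.15341136]
dark 413.4387405886379 186.44147843942505 370 449 150 250
```

```bash
python3 -m jog '{"jaw":[0,0,0,0,0,0,0,0],"slide":[[0,0,0.4],[0,0,0.5],[0,0,0.4],[0,0,0.2],[0,0,0.2],[0.0,0.22,0.17],[0,0.22,0.16],[0,0.22,0.16]],"spin":[0,0,0,0,0,0,0,0]}' 20
python3 -m jog '{"jaw":[0,0,0,0,0,0,0],"slide":[[0,0.17,0.21],[0,0.18,0.21],[0,0.18,0.22],[0,0.12,0.25],[0,0.12,0.25],[0,0.13,0.25],[0,0,0]],"spin":[0,0,0,0,0,0,0]}'
python3 - <<'E'
from h import *
F=[487.2,114.9,np.radians(-98.08)];ux=fix(F,(1,0,0))-fix(F,(0,0,0))
s=env.state();d=s["ee_pos"][:2]-F[:2];print(d@ux[:2],d@[-ux[1],ux[0]],s["ee_pos"][2],s["force"])
E
```

```text
time_s: 27.25
ee_pos: [617.3, 28.2, 133.9]
ee_rot: [-180.0, 0.0, 82.1]
force: [-1.8, 0.6, -0.4]
gripper_width: 0.6
gripper_force: 0.7
time_s: 27.95
ee_pos: [642.9, 24.6, 90.6]
ee_rot: [-179.8, 0.0, 82.1]
force: [0.7, -0.9, 0.0]
gripper_width: 0.7
gripper_force: 0.0
67.55253946768994 166.85248378426408 90.6379439404654 [ 0.73434973 -0.85806589  0.03251781]
```

```bash
python3 -m jog '{"jaw":[0,0,0,0,0],"slide":[[0,0.1,0.25],[0,0.08,0.25],[0,0.05,0.2],[0,0,0.08],[0,0,0]],"spin":[0,0,0,0,0]}'
python3 -m jog '{"jaw":[0,0],"slide":[[0,0,0.05],[0,0,0]],"spin":[0,0]}'
python3 -m jog '{"jaw":[0,0],"slide":[[0,0,0.05],[0,0,0]],"spin":[0,0]}'
```

```text
time_s: 28.45
ee_pos: [650.2, 23.6, 68.5]
ee_rot: [-180.0, 0.0, 82.1]
force: [-0.4, -0.4, -0.4]
gripper_width: 0.7
gripper_force: 0.0
time_s: 28.65
ee_pos: [650.4, 23.7, 67.6]
ee_rot: [180.0, -0.0, 82.1]
force: [-0.6, 0.9, -0.5]
gripper_width: 0.5
gripper_force: 0.0
time_s: 28.85
ee_pos: [650.6, 23.7, 67.2]
ee_rot: [179.9, -0.0, 82.1]
force: [-1.0, -0.9, 4.5]
gripper_width: 0.2
gripper_force: 2.3
```

```bash
python3 -m jog '{"jaw":[0,0],"slide":[[0,0,0.06],[0,0,0]],"spin":[0,0]}'
python3 -m jog '{"jaw":[0,0,0],"slide":[[0,0,0.06],[0,0,0],[0,0,0]],"spin":[0,0,0]}'
```

```text
time_s: 29.05
ee_pos: [650.6, 23.7, 67.1]
ee_rot: [179.9, -0.0, 82.1]
force: [-4.2, 0.6, 12.3]
gripper_width: 0.3
gripper_force: 6.3
time_s: 29.35
ee_pos: [650.6, 23.7, 67.0]
ee_rot: [179.8, -0.0, 82.1]
force: [-6.9, 0.1, 20.0]
gripper_width: 0.6
gripper_force: 10.3
```

```bash
python3 -m jog '{"jaw":[0,0,0,0,0,0,0,0,0,0],"slide":[[0,0,-0.2],[0,0,-0.4],[0,0,-0.7],[0,0.2,-0.8],[0,0.3,-0.8],[0,0.3,-0.8],[0,0.3,-0.8],[0,0,-0.3],[0,0,0],[0,0,0]],"spin":[0,0,0,0,0,0,0,0,0,0]}'
python3 - <<'E'
from h import *
import cv2
F=[488.9,114.9,np.radians(-98.08)]
b=env.grab_frame("side");g=cv2.cvtColor(b,7);cv2.imwrite("pics/s9.png",b[:,:,::-1]);g0=cv2.cvtColor(cv2.imread("pics/s8.png"),6)
def samp(lbl,p):
  q=proj("side",fix(F,p)).round().astype(int);print(lbl,q,"now",g[q[1],q[0]],"before push",g0[q[1],q[0]])
for o in (65,80,95,110,125): samp(f"closed grip {o}",(68,85+o,67))
for o,u in ((48,88),(60,107)): samp("open grip",(68,85+o,60+u))
for x in (-90,-60,-20,20,45): samp(f"shank {x}",(x,0,62))
for y in (10,30,50): samp(f"arm y{y}",(68,y,80))
print(env.state()["force"])
E
```

```text
time_s: 30.35
ee_pos: [682.0, 19.2, 205.2]
ee_rot: [-179.9, 0.0, 82.1]
force: [-0.6, -0.4, -0.0]
gripper_width: 0.4
gripper_force: 0.0
closed grip 65 [414 261] now 41 before push 218
closed grip 80 [419 260] now 39 before push 214
closed grip 95 [425 259] now 37 before push 218
closed grip 110 [431 257] now 40 before push 218
closed grip 125 [437 256] now 59 before push 217
open grip [410 233] now 44 before push 34
open grip [415 225] now 218 before push 30
shank -90 [329 241] now 165 before push 166
shank -60 [333 248] now 182 before push 183
shank -20 [339 256] now 184 before push 186
shank 20 [346 265] now 178 before push 180
shank 45 [350 271] now 129 before push 181
arm y10 [358 269] now 123 before push 217
arm y30 [366 268] now 104 before push 198
arm y50 [375 266] now 115 before push 103
[-0.36573527  0.20189283  0.81969429]
```

```bash
python3 -c "
from workcell import env
print(env.job_done())"
```

```text
the job is handed in; nothing more can be done
None
```

I handed the job in at about 30 s of the 58 s allowed: the pin lies in both V-blocks with its head in the slot, the clamp handle is down on its hard stop, and the robot is clear. On the way the pin lay briefly across the end stop and the first V-block while I regripped it, never on the worktop; the final state after clamping was checked by force readings and camera pixels, not a fresh look.

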